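Wedge a bracket onto the tilted fixture

TASK

Mount the steel bracket on the tilted fixture plate ready for finishing: hang it by the rectangular eye in its tongue over the slotted post, with its channel end pointing down the slope and the bracket lying flat on the plate. Then drive the gib-headed taper key down the slope through the slot of the post, thin end first and flat side on the bracket, until it is wedged tight, and let go. Leave the other tools and parts on the bench where they are.

Things in the scene. Friction and masses are not known exactly. Their poses are not given: they have to be found in the camera images.
- fixture: Tilting angle plate standing on the bench at a different place and yaw each time: a grey steel face 200 x 140 mm, inclined 30 degrees, its upper end nearer the robot, sloping down away from it. Origin under the middle of its 205 x 150 mm base, z up (highest point 140 mm above the bench), x level in the uphill direction, roughly towards the robot.
- post: Slotted steel post fixed in the sloping face. Origin: centre of its foot, on the face; z along the post (30 deg from vertical), x up the slope, y across. 34 (y) x 20 (x) x 36 mm high, round top. Slot through it along x: 18 mm wide, floor 4 mm and roof 18.5 mm above the face at mid-post, roof rising 1:10 to +x, like the key. Face spans x -125 to 75, y -70 to 70 mm.
- bracket: Loose steel bracket, about 0.4 kg, lying on its flat underside: an open channel 90 long (x) x 60 wide (y) x 22 mm high with two 4 mm side flanges, and at its +x end a flat tongue 58 mm long, 60 mm wide; bottom plate and tongue 5 mm thick. The tongue has a rectangular eye, 25 (x) x 38 mm (y). Origin under the centre of the channel.
- bracket_mid (a point): Centre of the bracket's channel, 11 mm above its underside; x towards the tongue, z up. The outsides of the flanges can be gripped here, 60 mm apart. The eye's centre is 73 mm along +x.
- bracket_eye (a point): Centre of the bracket's eye, in the plane of its underside; axes as bracket_mid. With the bracket home it lies at the foot of the post.
- key: Loose steel gib-head taper key, 100 mm long (x), 14 mm wide, 0.16 kg, lying on its flat underside, taper on top; x from thin tip to head. 8 mm high at the tip, growing 1:10 to 16 mm at the head. On the 5 mm bracket plate it fills the post's slot with its tip about 55 mm past the post's centre; a push of 10 to 20 N then wedges it tight. Origin under mid-length.
- key_head (a point): Centre of the key's head, a block 20 (x) x 14 (y) x 34 mm high, 17 mm above the key's underside; x from tip to head, z up. It can be gripped across its 14 mm.
- key_tip (a point): Middle of the lower edge of the key's thin end, 90 mm from the head's centre along -x and 17 mm below it; axes as key_head.
- scissors: Bystander: scissors with black loop handles, 210 mm long, flat on the bench; origin at the pivot.
- pliers: Bystander: pliers with red handles, 165 mm long; origin at the pivot.
- angle_blank: Bystander: L-shaped steel angle, 110 x 50 x 34 mm, no eye; origin under its centre.
- packing_bar: Bystander: plain straight steel bar, 110 x 18 x 12 mm, no taper and no head; origin under its centre.
- squeegee: Bystander: white flat squeegee, 105 x 35 x 6 mm; origin under its centre.
- tape_roll: Bystander: roll of paper tape lying flat, 96 mm across, 24 mm high; origin under its centre.
- knife: Bystander: grey utility knife, 145 mm long, 16 mm high; origin under its middle.
Not all that is in view belongs to the job. What is shaped like the key but turquoise is not meant. What is shaped like the bracket but brown is not meant.

How it is judged:
By the outcome, as a careful person would: the job done as asked, in the order asked, and still so for the second after the job is handed in, with the robot touching nothing.
It also fails if it takes over 72 s, if anything falls off the work surface, if the arm or the gripper's body presses on something with over 40 N, if the wrist force passes 120 N, or if a joint passes its speed limit or range.

ROBOT

A 6-joint arm with a two-finger parallel gripper is mounted at the origin on the work surface. World frame = base frame: x ahead of the robot, y to its left, z up, the work surface at z = 0. Lengths are in m, angles in degrees, forces in N, time in s.
With the tool pointing down it reaches from about 0.4 to 0.825 m from the base axis. Payload 7 kg.
Tool frame: the origin (TCP) lies midway between the tips of the shut fingers; the grasp point (between the pads) lies 19 mm behind it; z points along the fingers, y is the line along which they close (so a half turn about z gives the same grasp; the last joint's range is limited). The gripper opens to 88 mm and grips with 3 to 60 N. Pads are 19 mm wide; open, the fingers measure 130 mm over their backs; the gripper's body (78 mm by 193 mm) begins 47 mm behind the grasp point.
Start: joints at [-48.868, 20.546, 0.682, 0, -70.136, -16.507], TCP at [0.281, -0.614, 0.227] pointing down, gripper open.
Joint ranges: [-176.03, 176.03], [-82.01, 121.73], [-58.28, 71.71], [-173.87, 95.51], [-174.79, -0.11], [-173.66, 173.66]. Speed limits (degrees/s): [136.94, 136.94, 172.46, 180, 180, 180].

INTERFACE

Orientations are given as [roll, pitch, yaw] about the fixed x, y, z axes, in that order (R = Rz(yaw) Ry(pitch) Rx(roll)).
In Python, from plant import telemetry, viewer, workorder gives the robot as it stands. The module is installed in compiled form; this text tells all that it offers.
- The arm moves only by the tool carry_out, never from a script. Its argument "rows" is a list of rows, each a list of 6 numbers: the shift along the tool's x, y, z in m, then the turn, a rotation vector about the tool's x, y, z in rad. In form: [[tx, ty, tz, ax, ay, az], ...]. A call has 1 to 8 rows; each row is the pose to reach, as a shift and turn from the pose commanded when the call began, along the tool's axes at that moment; what a row does not reach only later rows make up. A row lasts 1/8 s, in which the tool goes at most 62.5 mm and 10.7 degrees, less where a joint would pass 70% of its speed; a pose out of reach is approached as far as the arm can. A call with a gripper value outside its range is refused whole. "grip" is the gripper's target within -1 to 1 (fully open at 1, half-way at 0, shut at -1), set as the call begins (left out, the last holds). The fingers move at their own pace and stop on an object; the grip force is fixed at half the most. Time passes only in rows, so rows that repeat a pose let the fingers close. It gives the time, the measured TCP pose, the force, the opening and the grip force at its end, in the units of the state.
- telemetry.get_obs(): the state, without advancing time (a new reading comes with each control period).
- viewer.snapshot(name): name is "scene" or "top" or "wrist"; returns the picture (384x512x3 uint8, red, green, blue); there is no depth.
- viewer.camera_info(name): a dict with "intrinsics" (3x3 intrinsics, pixels), "k1" (the pictures are not rectified: a ray, as slopes to the right and down, at radius r is drawn at 1 + k1 r^2 times it, then the intrinsics apply), "extrinsics" (4x4, takes a point from camera to world coordinates); the wrist camera has in their place "tool_from_camera" (4x4, takes a point from camera to tool coordinates, whose origin is the TCP and whose axes are the flange's). Camera axes: x right, y down, z forward; pixel columns grow to the right and rows downward; lengths in m; the calibration is good to about 2 mm. A picture is of the moment at which its call begins: read the wrist's pose just before it. camera_info takes no time and is no camera call.
- workorder.close_job(): hands the job in; it is judged then, once.
The state is a dict: "clock": time; "joint_pos": joint angles; "qvel": joint speeds; "tau": joint torques, N m; "tool_pos": TCP position; "orientation": TCP orientation; "force": force on the tool from outside, world axes, zero at the start; "moment": the same for the moment, N m; "opening": finger opening in m; "gripper_force": force on a finger pad.
Only numpy, scipy, OpenCV 4.12 (cv2) and the standard library are available. Lean on these libraries where they do the work, as an engineer would, in place of code of your own. Each camera call takes 0.05 s, during which the arm holds its last target. There are 200 camera calls.

## Working session

There is one attempt and no reset: what is moved stays moved. The work goes in short steps, Python scripts to look and compute and a tool call to move; the robot and the scene stay as the last step left them, time stands still between calls to the robot, and variables do not carry over. Pictures are saved under pics/ and viewed, at most 13 in all, crops included, and the job is handed in when it is done.

Besides the shell and the picture viewer there is one more tool, called after "Emit:" by a JSON object that holds its "name" and its "arguments", one argument or row to a line. carry_out: Moves the arm, as the interface text tells. Its arguments: {"type":"object","properties":{"rows":{"type":"array"},"grip":{"type":"number"}},"required":["rows"]}

```bash
mkdir -p pics; cat > h.py <<'E'
import numpy as np, cv2
from scipy.spatial.transform import Rotation as R
from plant import telemetry, viewer, workorder
def toolT(o=None):
    o=o or telemetry.get_obs(); T=np.eye(4)
    T[:3,:3]=R.from_euler('xyz',o['orientation'],degrees=True).as_matrix(); T[:3,3]=o['tool_pos']; return T
def camT(name,T=None):
    i=viewer.camera_info(name)
    return np.array(i['extrinsics']) if 'extrinsics' in i else (toolT() if T is None else T)@np.array(i['tool_from_camera'])
def rays(name,px,T=None):
    i=viewer.camera_info(name); K=np.array(i['intrinsics']); k=i['k1']; M=camT(name,T)
    p=np.atleast_2d(np.array(px,float)); d=np.c_[(p[:,0]-K[0,2])/K[0,0],(p[:,1]-K[1,2])/K[1,1]]; u=d.copy()
    for _ in range(20): u=d/(1+k*(u**2).sum(1,keepdims=True))
    return M[:3,3],np.c_[u,np.ones(len(u))]@M[:3,:3].T
def onplane(name,px,z=0,n=(0,0,1),p0=None,T=None):
    o,d=rays(name,px,T); n=np.array(n,float); p0=np.array([0,0,z]) if p0 is None else np.array(p0)
    return o+d*(((p0-o)@n)/(d@n))[:,None]
def proj(name,P,T=None):
    i=viewer.camera_info(name); K=np.array(i['intrinsics']); M=np.linalg.inv(camT(name,T))
    c=np.atleast_2d(P)@M[:3,:3].T+M[:3,3]; u=c[:,:2]/c[:,2:]; u=u*(1+i['k1']*(u**2).sum(1,keepdims=True))
    return u*[K[0,0],K[1,1]]+K[:2,2]
def snap(name,f): 
    T=toolT(); a=viewer.snapshot(name); cv2.imwrite('pics/'+f+'.png',a[:,:,::-1]); np.save('pics/'+f+'.npy',T); return a
E
python3 - <<'E'
from h import *
o=telemetry.get_obs(); print(o)
for n in('scene','top','wrist'):
    snap(n,n+'0'); print(n,viewer.camera_info(n))
a=[cv2.imread(f'pics/{n}0.png') for n in('scene','top')]
cv2.imwrite('pics/a.png',cv2.resize(a[0],(800,600))); cv2.imwrite('pics/b.png',cv2.resize(a[1],(800,600)))
E
```

```text
{'clock': 0.0, 'joint_pos': array([-4.88663361e+01,  2.05918469e+01,  6.32078857e-01, -1.99196804e-02,
       -7.01371364e+01, -1.65080570e+01]), 'qvel': array([ 0.0014257 , -0.02389287, -0.04780716, -0.0467837 , -0.03020551,
        0.02133498]), 'tau': array([-1.66265281e-04, -5.82712376e+01,  2.93068832e+01,  6.99778318e+00,
        6.81131176e-03, -2.58390583e-04]), 'tool_pos': array([ 0.28103037, -0.61315146,  0.22560581]), 'orientation': array([ 1.79901769e+02, -9.58432912e-03, -1.55381169e+02]), 'force': array([ 0.07022024, -0.48074961, -1.05879295]), 'moment': array([-0.01871144,  0.01142913, -0.02614752]), 'gripper_force': 0.0, 'opening': 0.08732091024059005}
scene {'intrinsics': array([[352.23898513,   0.        , 256.09782651],
       [  0.        , 352.23898513, 190.25110068],
       [  0.        ,   0.        ,   1.        ]]), 'k1': -0.014053057824985005, 'extrinsics': array([[ 0.38929517,  0.72278947, -0.57098568,  1.09831516],
       [ 0.92106568, -0.31174842,  0.23334726, -0.22052698],
       [-0.00934294, -0.61675627, -0.78709873,  0.89498184],
       [ 0.        , 
[... 371 characters left out ...]
037948 ],
       [-0.01818319, -0.08493762, -0.99622034,  1.28973041],
       [ 0.        ,  0.        ,  0.        ,  1.        ]])}
wrist {'intrinsics': array([[292.33831174,   0.        , 256.84994699],
       [  0.        , 292.33831174, 192.08691629],
       [  0.        ,   0.        ,   1.        ]]), 'k1': -0.041443869243878724, 'tool_from_camera': array([[-4.93800235e-04, -9.62497671e-01, -2.71289494e-01,
         7.28389809e-02],
       [ 9.99999074e-01, -1.31144874e-04, -1.35491108e-03,
        -1.04958362e-04],
       [ 1.26852053e-03, -2.71289912e-01,  9.62496844e-01,
        -1.57747096e-01],
       [ 0.00000000e+00,  0.00000000e+00,  0.00000000e+00,
         1.00000000e+00]])}
```

View pics/b.png

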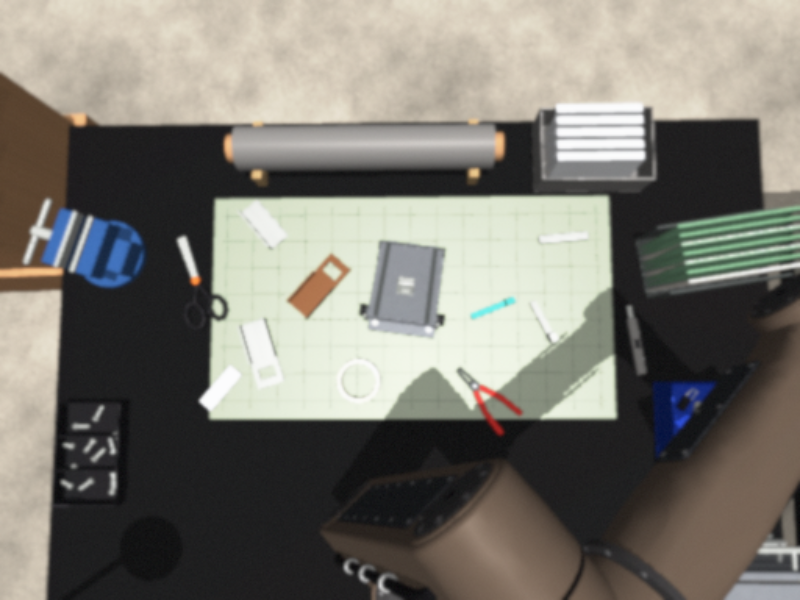

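View pics/a.png

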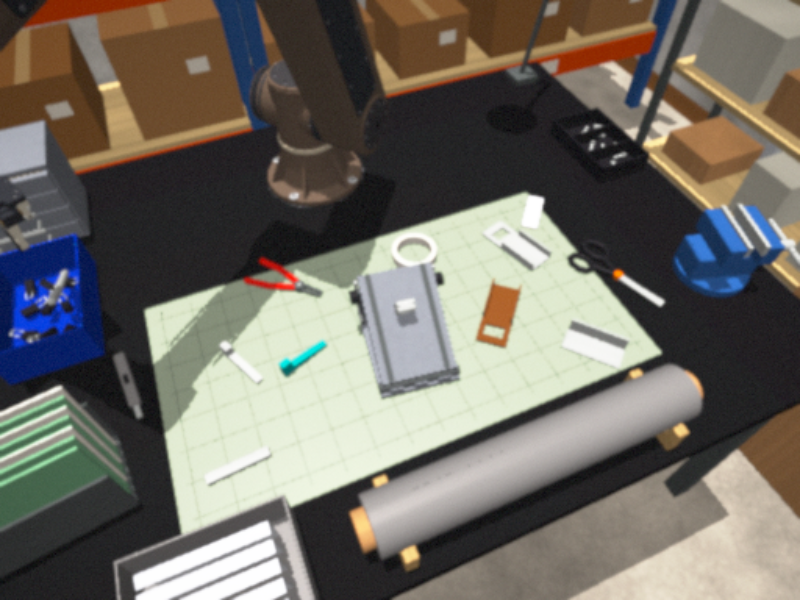

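The top view (800-px scale) shows the real bracket at (262,355) with its eye at (267,374), and the steel key at (543,320) with its head at the lower right. The fixture is at (407,288) with the post at (406,285). The scene view agrees: bracket (515,245), key (240,362) with its head at the upper left, post top (405,305).

```bash
python3 - <<'E'
from h import *
a=cv2.imread('pics/top0.png')
h=cv2.cvtColor(a,cv2.COLOR_BGR2HSV)
def comp(seed,r,cond):
    m=cond.astype(np.uint8)
    n,l,s,c=cv2.connectedComponentsWithStats(m)
    b=[i for i in range(1,n) if np.hypot(*(c[i]-seed))<r and s[i,4]>15]
    return [(i,s[i],c[i],(l==i)) for i in b]
for px in [(165,220),(150,215),(158,208),(171,228),(349,205),(352,214),(340,215),(348,225),(260,184),(260,200)]: print(px,a[px[1],px[0]],h[px[1],px[0]])
white=(h[:,:,1]<16)&(h[:,:,2]>120)
for seed,z in(((168,227),5),((347,205),8)):
    for i,s,c,m in comp(np.array(seed),14,white):
        cn=max(cv2.findContours(m.astype(np.uint8),0,1)[0],key=cv2.contourArea)
        bx=cv2.boxPoints(cv2.minAreaRect(cn)); print(s,c,bx.round(1).tolist()); print(onplane('top',bx,z/1000).round(3).tolist())
crop=np.vstack([cv2.resize(a[y:y+64,x:x+85],(510,384),interpolation=cv2.INTER_CUBIC)[:, :] for x,y in((125,195),)])
c2=cv2.resize(a[180:244,305:390],(510,384),interpolation=cv2.INTER_CUBIC)
c3=cv2.resize(a[148:222,220:300],(400,370),interpolation=cv2.INTER_CUBIC)
w=np.zeros((600,800,3),np.uint8); w[:300,:400]=cv2.resize(crop,(400,300)); w[:300,400:]=cv2.resize(c2,(400,300)); w[300:600,:324]=cv2.resize(c3,(324,300))
s=cv2.imread('pics/scene0.png'); c4=s[160:260,215:305]; w[300:600,400:670]=cv2.resize(c4,(270,300),interpolation=cv2.INTER_CUBIC)
cv2.imwrite('pics/c.png',w)
E
```

```text
(165, 220) [244 246 245] [ 45   2 246]
(150, 215) [207 229 221] [ 41  24 229]
(158, 208) [239 243 241] [ 45   4 243]
(171, 228) [246 248 247] [ 45   2 248]
(349, 205) [238 243 241] [ 42   5 243]
(352, 214) [230 233 232] [ 40   3 233]
(340, 215) [226 241 236] [ 40  16 241]
(348, 225) [148 168 159] [ 44  30 168]
(260, 184) [183 187 185] [ 45   5 187]
(260, 200) [160 153 150] [111  16 160]
[152 203  31  47 768] [166.328125   225.61197917] [[149.8000030517578, 208.89999389648438], [168.39999389648438, 202.3000030517578], [183.0, 243.60000610351562], [164.39999389648438, 250.1999969482422]]
[[0.474, 0.399, 0.005], [0.497, 0.333, 0.005], [0.352, 0.28, 0.005], [0.33, 0.344, 0.005]]
[339 192  19  27 172] [348.01744186 205.29069767] [[337.1000061035156, 193.10000610351562], [342.5, 189.89999389648438], [358.5, 216.5], [353.1000061035156, 219.8000030517578]]
[[0.526, -0.258, 0.008], [0.537, -0.277, 0.008], [0.444, -0.33, 0.008], [0.433, -0.311, 0.008]]
```

View pics/c.png

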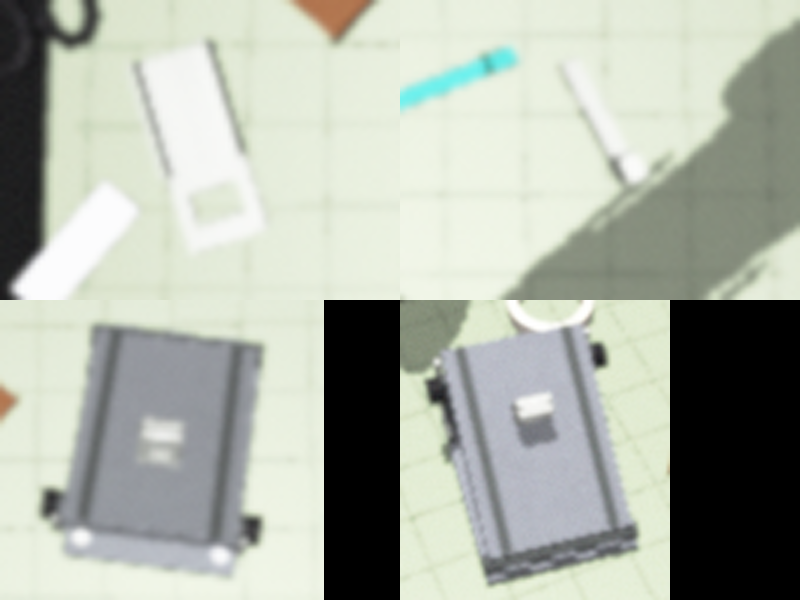

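```bash
python3 - <<'E'
from h import *
q=lambda cx,cy,x0,y0,s:(x0+cx/s,y0+cy/s)
B=lambda *p:[q(x,y,125,195,4.7) for x,y in p]
t=onplane('top',B((190,252),(266,232)),.005); c=onplane('top',B((135,62),(210,40)),.022); e=onplane('top',B((216,203)),.005)
tm,cm=t.mean(0)[:2],c.mean(0)[:2]; d=tm-cm; L=np.linalg.norm(d); u=d/L
print('bracket len',L,'yaw',np.degrees(np.arctan2(u[1],u[0])),'chan ctr from tongue',tm-u*103,tm-u*.103,'from end',cm+u*.045,'eye',e)
k=onplane('top',[q(235,170,305,180,4.7)],.034); p=onplane('top',[q(172,62,305,180,4.7)],.008)
d=(k-p)[0,:2]; print('key',k,p,np.linalg.norm(d),np.degrees(np.arctan2(d[1],d[0])))
F=lambda *p:[q(x,y-300,220,148,4.05) for x,y in p]
lo=onplane('top',F((95,325),(262,345)),.04); up=onplane('top',F((70,527),(243,548)),.14)
print('fix',lo,up,np.linalg.norm(lo[0]-lo[1]),np.linalg.norm(up[0]-up[1]))
d=(up.mean(0)-lo.mean(0)); print(np.linalg.norm(d),np.degrees(np.arctan2(d[1],d[0])),'foot',lo.mean(0)+d*.625)
o1,d1=rays('top',F((162,430))); o2,d2=rays('scene',[(259.3,195)])
s=np.linalg.lstsq(np.c_[d1[0],-d2[0]],o2-o1,rcond=None)[0]; print('post',o1+s[0]*d1[0],o2+s[1]*d2[0])
E
```

```text
bracket len 0.14622579493536228 yaw -164.4324816547115 chan ctr from tongue [99.5637542 27.9551799] [0.44154445 0.34032623] from end [0.43983533 0.33985008] eye [[0.3710843  0.32210527 0.005     ]]
key [[ 0.44430181 -0.3119929   0.034     ]] [[ 0.52553152 -0.27392128  0.008     ]] 0.0897090505472077 -154.88794012027313
fix [[ 0.65935107  0.06692076  0.04      ]
 [ 0.64112513 -0.07499497  0.04      ]] [[ 0.47994649  0.08065814  0.14      ]
 [ 0.46307805 -0.05312984  0.14      ]] 0.14308130663678156 0.13484720076320508
0.20557190132145106 174.31204618172455 foot [0.53853445 0.00708868 0.1025    ]
post [0.5574977  0.00925668 0.12377144] [0.55766039 0.00973047 0.12379884]
```

Emit:
{"name": "carry_out", "arguments": {
  "rows": [
    [-0.04,0.026,-0.003,0,0,0],
    [-0.08,0.052,-0.006,0,0,0],
    [-0.12,0.078,-0.01,0,0,0],
    [-0.16,0.104,-0.013,0,0,0],
    [-0.2,0.13,-0.016,0,0,0],
    [-0.24,0.156,-0.02,0,0,0],
    [-0.28,0.182,-0.023,0,0,0],
    [-0.32,0.206,-0.025,0,0,0]
  ],
  "grip": 1
}}

```text
clock: 1.15
tool_pos: [0.4869, -0.2915, 0.2517]
orientation: [180.0, 0.0, -155.4]
force: [0.6, -0.5, 0.3]
opening: 0.0876
gripper_force: 0.0
```

Emit:
{"name": "carry_out", "arguments": {
  "rows": [
    [0,0,0,0,0,0],
    [0,0,0,0,0,0]
  ]
}}

```text
clock: 1.4
tool_pos: [0.4861, -0.2928, 0.2513]
orientation: [180.0, -0.0, -155.3]
force: [-0.7, -1.0, -0.3]
opening: 0.0878
gripper_force: 0.0
```

```bash
cat >> h.py <<'E'
def to(P,rpy,T=None):
    "shift and rotvec in tool axes from T (default measured) to world pose"
    T=toolT() if T is None else T; Rt=R.from_euler('xyz',rpy,degrees=True).as_matrix()
    G=np.eye(4); G[:3,:3]=Rt; G[:3,3]=P
    D=np.linalg.inv(T)@G; print('row',D[:3,3].round(4),R.from_matrix(D[:3,:3]).as_rotvec().round(4)); return G
E
python3 - <<'E'
from h import *
o=telemetry.get_obs(); print(o['clock'],o['tool_pos'],o['orientation'],o['joint_pos'])
snap('wrist','w1')
print(proj('wrist',[[.444,-.312,.034],[.5255,-.274,.008]]))
# next: hover fixture
G=to([.52,.01,.33],[180,0,-170]); 
to([.42,.334,.23],[180,0,-164.4],G)
E
```

```text
1.4 [ 0.48614849 -0.29284703  0.25133327] [ 1.79980679e+02 -2.66204896e-02 -1.55328593e+02] [-1.13119208e+01  9.58963075e+00 -1.09450792e+01  7.21948745e-06
 -6.94981829e+01 -5.40166787e+01]
[[257.60613712 132.07901121]
 [257.98487873 194.72336684]]
row [-0.1573  0.2615 -0.0786] [ 0.0003 -0.0004  0.2551]
row [0.0422 0.3364 0.1   ] [ 0.      0.     -0.0977]
```

View pics/w1.png

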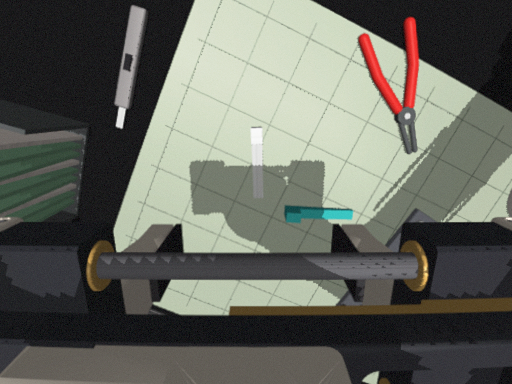

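The wrist view shows the key with its head at (257,133) and its tip at (258,197), as predicted; the turquoise decoy is at (318,213). Next I look over the fixture.

Emit:
{"name": "carry_out", "arguments": {
  "rows": [
    [-0.02,0.03,-0.02,0,0,0.03],
    [-0.04,0.065,-0.04,0,0,0.06],
    [-0.06,0.105,-0.06,0,0,0.1],
    [-0.085,0.145,-0.079,0,0,0.14],
    [-0.11,0.185,-0.079,0,0,0.18],
    [-0.13,0.22,-0.079,0,0,0.22],
    [-0.15,0.25,-0.079,0,0,0.25],
    [-0.157,0.2615,-0.079,0,0,0.255]
  ]
}}

```text
clock: 2.45
tool_pos: [0.5201, 0.0106, 0.3304]
orientation: [180.0, -0.0, -170.0]
force: [-0.1, -0.3, 0.3]
opening: 0.0877
gripper_force: 0.0
```

Emit:
{"name": "carry_out", "arguments": {
  "rows": [
    [0,0,0,0,0,0],
    [0,0,0,0,0,0]
  ]
}}

```text
clock: 2.7
tool_pos: [0.5199, 0.009, 0.3305]
orientation: [-180.0, -0.0, -170.0]
force: [0.1, 0.7, 0.4]
opening: 0.0878
gripper_force: 0.0
```

```bash
python3 - <<'E'
from h import *
snap('wrist','w2'); a=cv2.imread('pics/w2.png'); cv2.imwrite('pics/w2b.png',cv2.resize(a[:270,70:430],(800,600),interpolation=cv2.INTER_CUBIC))
G=to([.42,.334,.23],[180,0,-164.4])
E
```

```text
row [0.0422 0.3374 0.1005] [-0.0001 -0.0001 -0.0985]
```

View pics/w2b.png

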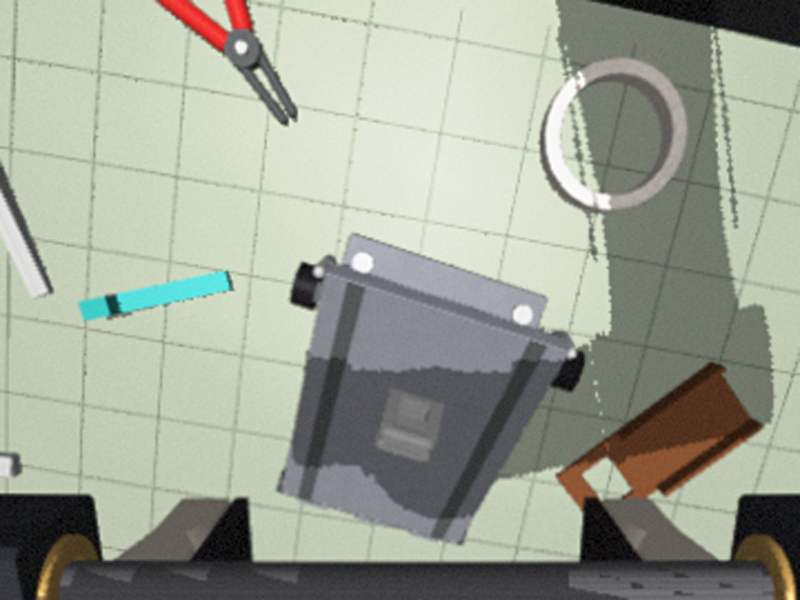

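Face corners in the crop are about (325,268), (577,350), (280,490) and (462,545). The foot of the post's uphill face runs (395,388) to (443,402), with its top end at (378,445) to (432,460).

```bash
python3 - <<'E'
from h import *
T=np.load('pics/w2.npy'); s=800/360
f=lambda *p:[(70+x/s,y/s) for x,y in p]
up=onplane('wrist',f((325,268),(577,350)),.14,T=T); lo=onplane('wrist',f((280,490),(462,545)),.04,T=T)
print(up,lo,np.linalg.norm(up[0]-up[1]),np.linalg.norm(lo[0]-lo[1]))
d=up.mean(0)-lo.mean(0); print(np.linalg.norm(d),np.degrees(np.arctan2(d[1],d[0])),'foot',lo.mean(0)+.625*d)
for e in (up[1]-up[0],lo[1]-lo[0]): print(np.degrees(np.arctan2(e[1],e[0]))+90)
y=np.radians(173); n=np.array([-np.cos(y)*.5,-np.sin(y)*.5,.866]); p0=lo.mean(0)+.625*d; p0[2]=.1025
w=onplane('wrist',f((395,388),(443,402)),n=n,p0=p0,T=T); print('foot edge',w,np.linalg.norm(w[0]-w[1]))
u=np.array([np.cos(y)*.866,np.sin(y)*.866,.5]); print('foot centre',w.mean(0)-.01*u)
m=cv2.imread('pics/w2.png')
E
```

```text
[[ 0.46824246 -0.04847568  0.14      ]
 [ 0.48742962  0.09155568  0.14      ]] [[ 0.63793977 -0.07246152  0.04      ]
 [ 0.65827087  0.06851721  0.04      ]] 0.14133976508475676 0.1424372024101753
0.19885786398868774 172.1378574025774 foot [0.54168702 0.01272294 0.1025    ]
172.19789248302658
171.79372505142237
foot edge [[ 0.53256144 -0.00168663  0.10671563]
 [ 0.53604339  0.02827165  0.10682822]] 0.03016015336784691
foot centre [0.54289787 0.01223712 0.10177192]
```

Emit:
{"name": "carry_out", "arguments": {
  "rows": [
    [0.005,0.04,0,0,0,-0.01],
    [0.01,0.085,0,0,0,-0.02],
    [0.016,0.13,0.01,0,0,-0.04],
    [0.022,0.18,0.03,0,0,-0.06],
    [0.028,0.23,0.05,0,0,-0.08],
    [0.034,0.28,0.07,0,0,-0.09],
    [0.04,0.32,0.09,0,0,-0.098],
    [0.042,0.337,0.1,0,0,-0.098]
  ]
}}

```text
clock: 3.75
tool_pos: [0.4196, 0.3353, 0.2294]
orientation: [-179.9, -0.1, -164.3]
force: [-0.3, -0.5, -0.0]
opening: 0.0878
gripper_force: 0.0
```

Emit:
{"name": "carry_out", "arguments": {
  "rows": [
    [0,0,0,0,0,0],
    [0,0,0,0,0,0]
  ]
}}

```text
clock: 4.0
tool_pos: [0.4208, 0.3339, 0.2312]
orientation: [180.0, 0.0, -164.4]
force: [-0.2, 0.0, -0.2]
opening: 0.0876
gripper_force: 0.0
```

```bash
python3 - <<'E'
from h import *
o=telemetry.get_obs(); print(o['clock'],o['tool_pos'],o['orientation'],o['joint_pos'])
snap('wrist','w3'); a=cv2.imread('pics/w3.png'); cv2.imwrite('pics/w3b.png',cv2.resize(a[:270,70:430],(800,600),interpolation=cv2.INTER_CUBIC))
E
```

```text
4.0 [0.42076802 0.33390535 0.23122281] [ 1.79988618e+02  3.94113913e-02 -1.64417712e+02] [ 5.93685500e+01  7.34370134e+00 -1.63458140e+01  2.08135446e-02
 -6.62741578e+01 -1.33794626e+02]
```

View pics/w3b.png

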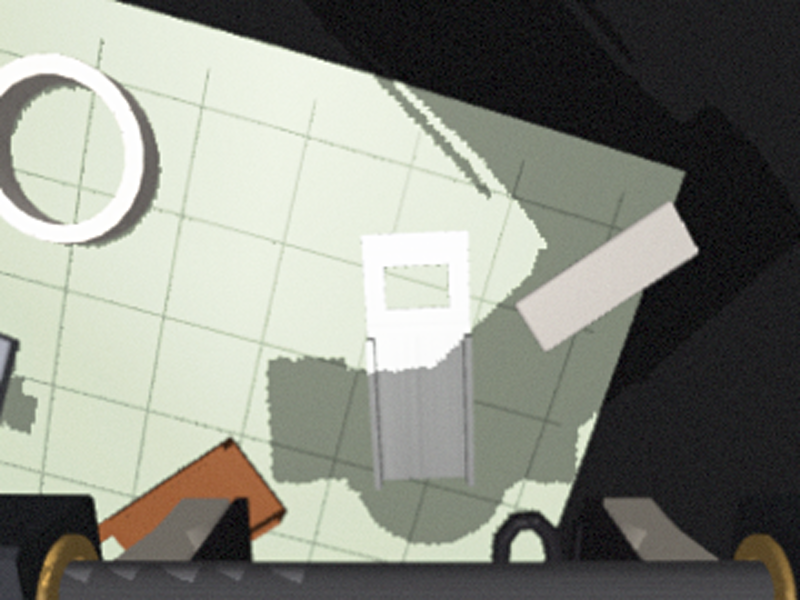

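```bash
python3 - <<'E'
from h import *
T=np.load('pics/w3.npy'); s=800/360
f=lambda *p:[(70+x/s,y/s) for x,y in p]
t=onplane('wrist',f((362,236),(468,231)),.005,T=T); c=onplane('wrist',f((378,488),(474,485)),.022,T=T); e=onplane('wrist',f((384,266),(448,262),(450,307),(385,311)),.005,T=T)
tm,cm=t.mean(0),c.mean(0); d=(tm-cm)[:2]; L=np.linalg.norm(d);u=d/L; yaw=np.degrees(np.arctan2(u[1],u[0]))
print('L',L,'yaw',yaw,'W',np.linalg.norm(t[0]-t[1]),np.linalg.norm(c[0]-c[1]))
em=e.mean(0)[:2]; print(tm[:2]-.103*u,cm[:2]+.045*u,em-.073*u)
m=(tm[:2]-.103*u+cm[:2]+.045*u+em-.073*u)/3; print(m)
G=to([*m,.004],[180,0,yaw])
E
```

```text
L 0.14695888622548325 yaw -161.8505969741619 W 0.06032957694783635 0.057907950903925025
[0.44310776 0.34424165] [0.44211844 0.34391734] [0.44300017 0.3438721 ]
[0.44274213 0.34401036]
row [-0.0237  0.0038  0.2274] [ 0.0005  0.0009 -0.0451]
```

The wrist view shows the bracket with its eye at (417,287), its tongue end at the top and its channel at (423,410); the fingers have clear room. I'll descend and grip.

Emit:
{"name": "carry_out", "arguments": {
  "rows": [
    [-0.005,0.001,0.03,0,0,-0.01],
    [-0.012,0.002,0.07,0,0,-0.025],
    [-0.019,0.003,0.115,0,0,-0.04],
    [-0.024,0.004,0.155,0,0,-0.045],
    [-0.024,0.004,0.19,0,0,-0.045],
    [-0.024,0.004,0.21,0,0,-0.045],
    [-0.024,0.004,0.221,0,0,-0.045],
    [-0.024,0.004,0.227,0,0,-0.045]
  ]
}}

```text
clock: 5.05
tool_pos: [0.4427, 0.3449, 0.0038]
orientation: [180.0, 0.0, -161.8]
force: [0.6, 0.4, 0.8]
opening: 0.0877
gripper_force: 0.0
```

Emit:
{"name": "carry_out", "arguments": {
  "rows": [
    [0,0,0,0,0,0],
    [0,0,0,0,0,0],
    [0,0,0,0,0,0],
    [0,0,0,0,0,0],
    [0,0,0,0,0,0],
    [0,0,0,0,0,0]
  ],
  "grip": -1
}}

```text
clock: 5.8
tool_pos: [0.4424, 0.345, 0.0042]
orientation: [-180.0, 0.0, -161.8]
force: [0.4, -2.3, 6.2]
opening: 0.0597
gripper_force: 30.0
```

```bash
python3 - <<'E'
from h import *
o=telemetry.get_obs(); print(o['tool_pos'],o['orientation'],o['opening'],o['gripper_force'],o['force'])
E
```

```text
[0.44237117 0.34504303 0.00418609] [-1.79998702e+02  3.06427139e-02 -1.61765335e+02] 0.05969825847090765 29.999773744493723 [ 0.41293989 -2.30044282  6.19312172]
```

```bash
cat >> h.py <<'E'
FOOT=np.array([.5423,.0125,.1025]); FY=172.
def axes(fy=FY):
    c,s=np.cos(np.radians(fy)),np.sin(np.radians(fy)); u=np.array([c*.866,s*.866,.5]); n=np.array([-c*.5,-s*.5,.866]); return u,np.cross(n,u),n
def fixpose(x,y,z,fy=FY,foot=None):
    u,v,n=axes(fy); M=np.c_[u,-v,-n]; f=FOOT if foot is None else foot
    return f+x*u+y*v+z*n, R.from_matrix(M).as_euler('xyz',degrees=True)
E
python3 - <<'E'
from h import *
T=toolT(); A=T.copy(); A[2,3]=.28
P,r=fixpose(-.073,0,.164); print(P,r)
G=to(P,r,A)
P,r=fixpose(-.073,0,.054); print(P); to(P,r,G)
E
```

```text
[ 0.68610475 -0.00771044  0.208024  ] [-180.          -30.00072778  172.        ]
row [-0.1211 -0.4113  0.0721] [-0.1198  0.5149  0.4473]
[ 6.31640005e-01 -5.59188224e-05  1.12764000e-01]
row [-0.    0.    0.11] [ 0.  0. -0.]
```

Emit:
{"name": "carry_out", "arguments": {
  "rows": [
    [0,0,-0.01,0,0,0],
    [0,0,-0.04,0,0,0],
    [0,0,-0.085,0,0,0],
    [0,0,-0.13,0,0,0],
    [0,0,-0.18,0,0,0],
    [0,0,-0.23,0,0,0],
    [0,0,-0.265,0,0,0],
    [0,0,-0.276,0,0,0]
  ]
}}

```text
clock: 6.8
tool_pos: [0.4422, 0.3455, 0.2817]
orientation: [179.9, 0.1, -161.8]
force: [-0.6, -0.0, -5.2]
opening: 0.0595
gripper_force: 30.0
```

Emit:
{"name": "carry_out", "arguments": {
  "rows": [
    [-0.01,-0.03,0.0,0,0.02,0.02],
    [-0.025,-0.08,0.005,-0.02,0.08,0.07],
    [-0.042,-0.14,0.012,-0.04,0.16,0.14],
    [-0.06,-0.2,0.025,-0.06,0.25,0.21],
    [-0.077,-0.26,0.04,-0.08,0.34,0.29],
    [-0.094,-0.32,0.055,-0.1,0.43,0.37],
    [-0.111,-0.375,0.066,-0.115,0.49,0.43],
    [-0.121,-0.411,0.072,-0.12,0.515,0.447]
  ]
}}

```text
clock: 7.8
tool_pos: [0.686, -0.0106, 0.2022]
orientation: [-179.9, -30.4, 171.7]
force: [0.8, 0.9, -4.1]
opening: 0.0599
gripper_force: 30.0
```

Emit:
{"name": "carry_out", "arguments": {
  "rows": [
    [0,0,0,0,0,0],
    [0,0,0,0,0,0]
  ]
}}

```text
clock: 8.05
tool_pos: [0.6852, -0.0074, 0.2054]
orientation: [-180.0, -30.2, 171.9]
force: [-0.3, 0.8, -4.4]
opening: 0.0595
gripper_force: 30.0
```

```bash
python3 - <<'E'
from h import *
o=telemetry.get_obs(); print(o['tool_pos'],o['orientation'],o['opening'],o['joint_pos'])
P,r=fixpose(-.073,0,.064); to(P,r)
E
```

```text
[ 0.685195   -0.00743272  0.20539854] [-179.9921504   -30.17738366  171.94784523] 0.059494866646916306 [  10.26734383   42.01951259   31.81687525   -9.58029047 -108.45590182
 -109.03058   ]
row [ 0.0002 -0.0002  0.0973] [ 0.0003 -0.0031 -0.0008]
```

Emit:
{"name": "carry_out", "arguments": {
  "rows": [
    [0,0,0.015,0,0,0],
    [0,0,0.035,0,0,0],
    [0,0,0.055,0,-0.003,0],
    [0,0,0.075,0,-0.003,0],
    [0,0,0.09,0,-0.003,0],
    [0,0,0.097,0,-0.003,0],
    [0,0,0.097,0,-0.003,0],
    [0,0,0.097,0,-0.003,0]
  ]
}}

```text
clock: 9.05
tool_pos: [0.638, -0.0008, 0.1242]
orientation: [180.0, -29.8, 172.0]
force: [1.3, -0.3, -3.7]
opening: 0.0599
gripper_force: 30.0
```

```bash
python3 - <<'E'
from h import *
snap('wrist','w4'); T=np.load('pics/w4.npy'); a=cv2.imread('pics/w4.png'); cv2.imwrite('pics/w4b.png',cv2.resize(a[60:240,140:380],(800,600),interpolation=cv2.INTER_CUBIC))
P,r=fixpose(-.073,0,.064); to(P,r)
f=lambda p:((p-[140,60])*(800/240)).round(0).tolist()
u,v,n=axes()
print('post foot/top corners',f(proj('wrist',[FOOT+x*u+y*v+z*n for z in(0,.026,.036) for x in(-.01,.01) for y in(-.017,.017)])))
E=T[:3,3]+.004*T[:3,2]+.073*T[:3,0]
print('eye top',f(proj('wrist',[E+x*T[:3,0]+y*T[:3,1]-.005*T[:3,2] for x in(-.0125,.0125) for y in(-.019,.019)])))
E
```

```text
row [-0.0001 -0.0001  0.0031] [ 0.0003  0.0036 -0.0001]
post foot/top corners [[465.0, 210.0], [314.0, 210.0], [467.0, 117.0], [312.0, 117.0], [475.0, 216.0], [304.0, 216.0], [477.0, 111.0], [302.0, 111.0], [479.0, 219.0], [300.0, 219.0], [481.0, 108.0], [297.0, 108.0]]
eye top [[270.0, 245.0], [510.0, 245.0], [265.0, 79.0], [515.0, 79.0]]
```

View pics/w4b.png

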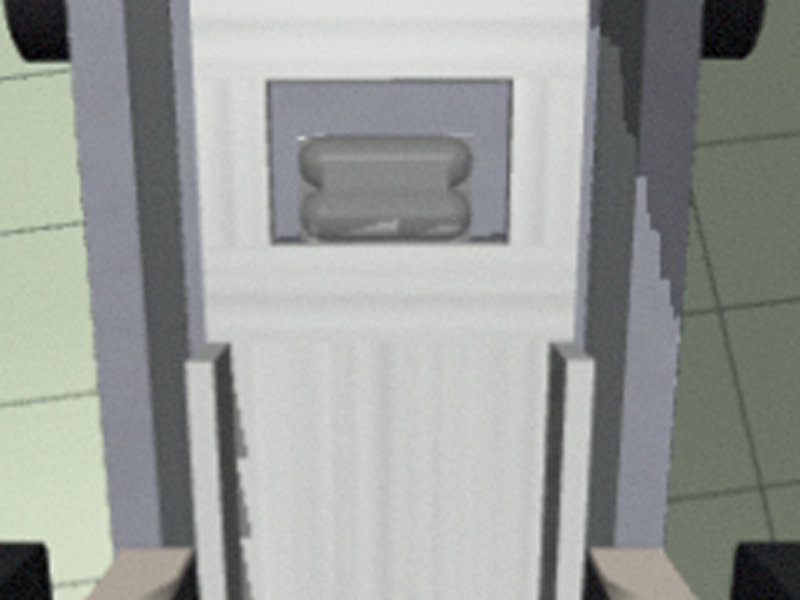

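The wrist view shows the eye at (265–512, 79–245) and the post top at (298–471, 135–240). The post lies about 4.6 mm further down the slope and 0.9 mm to tool −y of my estimate, so I'll correct for that and lower.

Emit:
{"name": "carry_out", "arguments": {
  "rows": [
    [-0.0023,-0.0005,0.003,0,0.0036,0],
    [-0.0046,-0.0009,0.009,0,0.0036,0],
    [-0.0046,-0.0009,0.015,0,0.0036,0],
    [-0.0046,-0.0009,0.018,0,0.0036,0],
    [-0.0046,-0.0009,0.019,0,0.0036,0],
    [-0.0046,-0.0009,0.019,0,0.0036,0],
    [-0.0046,-0.0009,0.019,0,0.0036,0]
  ]
}}

```text
clock: 9.98
tool_pos: [0.632, -0.001, 0.1051]
orientation: [180.0, -30.0, 172.0]
force: [0.1, -0.4, -4.4]
opening: 0.0594
gripper_force: 30.0
```

```bash
cat >> h.py <<'E'
_u,_v,_n=axes(); FOOT=FOOT-.0046*_u+.0009*_v
E
python3 - <<'E'
from h import *
snap('wrist','w5'); T=np.load('pics/w5.npy')
P,r=fixpose(-.073,0,.004); to(P,r); print(telemetry.get_obs()['force'])
f=lambda p:p.round(1).tolist()
u,v,n=axes()
print('post',f(proj('wrist',[FOOT+x*u+y*v+z*n for z in(.026,) for x in(-.01,.01) for y in(-.017,.017)])))
a=cv2.imread('pics/w5.png'); cv2.imwrite('pics/w5b.png',cv2.resize(a[60:195,170:350],(800,600),interpolation=cv2.INTER_CUBIC))
E
```

```text
row [-0.0003 -0.0001  0.0436] [ 0.0002 -0.0008 -0.0001]
[ 0.35030574 -0.10091678 -4.72783869]
post [[285.0, 126.9], [228.6, 127.0], [285.8, 92.1], [227.7, 92.2]]
```

View pics/w5b.png

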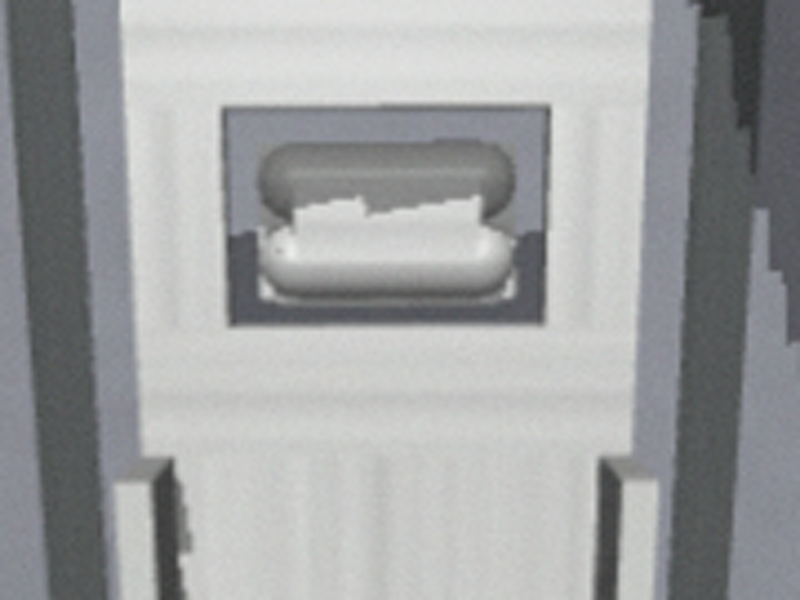

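The post (260–515, 142–300) now sits centred in the eye (222–548, 106–325). I'll lower the bracket over it.

Emit:
{"name": "carry_out", "arguments": {
  "rows": [
    [-0.0005,0,0.003,0,0,0],
    [-0.0008,0,0.009,0,0,0],
    [-0.0008,0,0.015,0,0,0],
    [-0.0008,0,0.021,0,0,0],
    [-0.0008,0,0.027,0,0,0],
    [-0.0008,0,0.033,0,0,0],
    [-0.0008,0,0.038,0,0,0],
    [-0.0008,0,0.038,0,0,0]
  ]
}}

```text
clock: 11.02
tool_pos: [0.6133, 0.0016, 0.0712]
orientation: [-180.0, -30.1, 172.0]
force: [0.4, -1.4, -4.5]
opening: 0.0598
gripper_force: 30.0
```

Emit:
{"name": "carry_out", "arguments": {
  "rows": [
    [0,0,0.001,0,0,0],
    [0,0,0.002,0,0,0],
    [0,0,0.002,0,0,0]
  ]
}}

```text
clock: 11.4
tool_pos: [0.6127, 0.0018, 0.0698]
orientation: [180.0, -30.1, 172.0]
force: [0.3, -0.4, -3.5]
opening: 0.0599
gripper_force: 30.0
```

Emit:
{"name": "carry_out", "arguments": {
  "rows": [
    [0,0,0.001,0,0,0],
    [0,0,0.002,0,0,0],
    [0,0,0.002,0,0,0]
  ]
}}

```text
clock: 11.78
tool_pos: [0.6116, 0.0019, 0.068]
orientation: [180.0, -30.1, 172.0]
force: [-0.9, 0.2, -3.8]
opening: 0.0599
gripper_force: 30.0
```

```bash
python3 - <<'E'
from h import *
P,r=fixpose(-.073,0,.004); to(P,r); o=telemetry.get_obs(); print(o['force'],axes()[2]@o['force'],o['opening'],o['moment'])
E
```

```text
row [ 0.0004 -0.0001  0.0012] [ 0.0001 -0.0015 -0.0002]
[-0.93606886  0.15392861 -3.84286668] -3.8021134592981043 0.05989239654409642 [-0.36627378 -2.50401884 -0.02707087]
```

Not in contact yet, so I'll creep further.

Emit:
{"name": "carry_out", "arguments": {
  "rows": [
    [0,0,0.001,0,0,0],
    [0,0,0.0015,0,0,0],
    [0,0,0.0015,0,0,0]
  ]
}}

```text
clock: 12.15
tool_pos: [0.6109, 0.002, 0.0667]
orientation: [180.0, -30.1, 172.0]
force: [-0.7, -0.0, -3.8]
opening: 0.0599
gripper_force: 30.0
```

Emit:
{"name": "carry_out", "arguments": {
  "rows": [
    [0,0,0.0005,0,0,0],
    [0,0,0.001,0,0,0],
    [0,0,0.001,0,0,0]
  ]
}}

```text
clock: 12.52
tool_pos: [0.6104, 0.0021, 0.0659]
orientation: [180.0, -30.1, 172.0]
force: [-0.2, 0.1, -4.2]
opening: 0.06
gripper_force: 30.0
```

```bash
python3 - <<'E'
from h import *
P,r=fixpose(-.073,0,.004); to(P,r); o=telemetry.get_obs(); print(o['force'],axes()[2]@o['force'],o['opening'],o['moment'])
E
```

```text
row [ 0.0004 -0.0001 -0.0013] [ 0.0002 -0.0013 -0.0002]
[-0.18661076  0.08809371 -4.16134666] -3.7022536824681302 0.06001348531277414 [-0.40727655 -2.4927082   0.03088209]
```

Emit:
{"name": "carry_out", "arguments": {
  "rows": [
    [0,0,0.0005,0,0,0],
    [0,0,0.001,0,0,0],
    [0,0,0.001,0,0,0]
  ]
}}

```text
clock: 12.9
tool_pos: [0.6099, 0.0022, 0.065]
orientation: [180.0, -30.1, 172.0]
force: [0.4, 0.3, -4.0]
opening: 0.0598
gripper_force: 30.0
```

Emit:
{"name": "carry_out", "arguments": {
  "rows": [
    [0,0,0.0005,0,0,0],
    [0,0,0.001,0,0,0],
    [0,0,0.001,0,0,0]
  ]
}}

```text
clock: 13.28
tool_pos: [0.6095, 0.0022, 0.0642]
orientation: [180.0, -30.1, 172.0]
force: [-0.1, 0.6, -4.2]
opening: 0.0594
gripper_force: 30.0
```

Emit:
{"name": "carry_out", "arguments": {
  "rows": [
    [0,0,0.0005,0,0,0],
    [0,0,0.001,0,0,0],
    [0,0,0.001,0,0,0]
  ]
}}

```text
clock: 13.65
tool_pos: [0.6095, 0.0022, 0.0641]
orientation: [180.0, -30.0, 172.0]
force: [1.8, -0.3, 2.8]
opening: 0.06
gripper_force: 30.0
```

Emit:
{"name": "carry_out", "arguments": {
  "rows": [
    [0,0,-0.0005,0,0,0],
    [0,0,-0.0005,0,0,0],
    [0,0,-0.0005,0,0,0],
    [0,0,-0.0005,0,0,0]
  ],
  "grip": 1
}}

```text
clock: 14.15
tool_pos: [0.6091, 0.0022, 0.0636]
orientation: [-180.0, -30.1, 172.0]
force: [-0.6, 0.6, 0.0]
opening: 0.0869
gripper_force: 0.0
```

```bash
cat >> h.py <<'E'
FOOT=np.array([.6095,.0022,.0641])+.0733*_u-.004*_n
E
python3 - <<'E'
from h import *
print(FOOT); o=telemetry.get_obs(); print(o['opening'],o['tool_pos'],o['force'])
# key from w1 masks
T=np.load('pics/w1.npy'); a=cv2.imread('pics/w1.png'); h=cv2.cvtColor(a,cv2.COLOR_BGR2HSV)
m=((h[:,:,1]<16)&(h[:,:,2]>90)).astype(np.uint8); m[:115]=0; m[205:]=0; m[:,:235]=0; m[:,280:]=0
n,l,s,c=cv2.connectedComponentsWithStats(m); i=1+s[1:,4].argmax(); print(s[i],c[i]); l=(l==i)
ys=np.where(l.any(1))[0]; mid=lambda y:np.where(l[y])[0].mean(); print([(y,np.where(l[y])[0].min(),np.where(l[y])[0].max()) for y in ys[::4]])
tip=onplane('wrist',[(mid(ys[-2]),ys[-1]+.5)],.004,T=T)[0]; body=onplane('wrist',[(mid(160),160)],.012,T=T)[0]; far=onplane('wrist',[(mid(ys[1]),ys[0]-.5)],.034,T=T)[0]
d=(far-tip)[:2]; print(tip,far,np.linalg.norm(d),np.degrees(np.arctan2(d[1],d[0])), np.degrees(np.arctan2(*(body-tip)[1::-1])))
A=toolT(); A[:3,3]+=-.17*A[:3,2]; G=to([.47,-.27,.20],[180,0,-155],A)
E
```

```text
[0.54465943 0.01131275 0.097286  ]
0.08687205814404267 [0.60909728 0.00222057 0.06361002] [-0.63663343  0.6313478   0.00354087]
[250 127  13  71 773] [256.95472186 160.35446313]
[(np.int64(127), np.int64(251), np.int64(261)), (np.int64(131), np.int64(250), np.int64(262)), (np.int64(135), np.int64(250), np.int64(262)), (np.int64(139), np.int64(251), np.int64(262)), (np.int64(143), np.int64(251), np.int64(262)), (np.int64(147), np.int64(252), np.int64(262)), (np.int64(151), np.int64(252), np.int64(262)), (np.int64(155), np.int64(252), np.int64(262)), (np.int64(159), np.int64(252), np.int64(262)), (np.int64(163), np.int64(252), np.int64(262)), (np.int64(167), np.int64(252), np.int64(262)), (np.int64(171), np.int64(253), np.int64(262)), (np.int64(175), np.int64(253), np.int64(262)), (np.int64(179), np.int64(253), np.int64(262)), (np.int64(183), np.int64(253), np.int64(262)), (np.int64(187), np.int64(253), np.int64(262)), (np.int64(191), np.int64(253), np.int64(262)), (np.int64(195), np.int64(253), np.int64(262))]
[ 0.53121811 -0.27141747  0.004     ] [ 0.43932258 -0.31639814  0.034     ] 0.10231349068769784 -153.91935747719242 -154.64131704380054
row [ 0.1547 -0.289   0.102 ] [ 0.1513 -0.5105 -0.5627]
```

Emit:
{"name": "carry_out", "arguments": {
  "rows": [
    [0,0,-0.01,0,0,0],
    [0,0,-0.03,0,0,0],
    [0,0,-0.055,0,0,0],
    [0,0,-0.085,0,0,0],
    [0,0,-0.115,0,0,0],
    [0,0,-0.145,0,0,0],
    [0,0,-0.165,0,0,0],
    [0,0,-0.17,0,0,0]
  ]
}}

```text
clock: 15.15
tool_pos: [0.6945, -0.0099, 0.2123]
orientation: [180.0, -29.9, 172.0]
force: [0.6, 0.2, -1.0]
opening: 0.0878
gripper_force: 0.0
```

Emit:
{"name": "carry_out", "arguments": {
  "rows": [
    [0.01,-0.02,-0.01,0,-0.02,-0.03],
    [0.03,-0.055,-0.02,0.02,-0.08,-0.1],
    [0.05,-0.095,-0.01,0.045,-0.16,-0.18],
    [0.072,-0.135,0.01,0.07,-0.24,-0.26],
    [0.095,-0.178,0.035,0.095,-0.32,-0.35],
    [0.117,-0.22,0.06,0.115,-0.4,-0.44],
    [0.14,-0.262,0.085,0.14,-0.47,-0.52],
    [0.155,-0.289,0.102,0.151,-0.51,-0.563]
  ]
}}

```text
clock: 16.15
tool_pos: [0.4669, -0.2708, 0.2002]
orientation: [-180.0, 0.1, -154.9]
force: [-0.7, -1.1, 1.0]
opening: 0.0874
gripper_force: 0.0
```

Emit:
{"name": "carry_out", "arguments": {
  "rows": [
    [0,0,0,0,0,0],
    [0,0,0,0,0,0]
  ]
}}

```text
clock: 16.4
tool_pos: [0.4698, -0.2701, 0.2005]
orientation: [180.0, 0.0, -155.0]
force: [0.7, 0.3, 0.5]
opening: 0.0877
gripper_force: 0.0
```

```bash
python3 - <<'E'
from h import *
o=telemetry.get_obs(); print(o['tool_pos'],o['orientation'])
snap('wrist','w6'); T=np.load('pics/w6.npy'); a=cv2.imread('pics/w6.png'); h=cv2.cvtColor(a,cv2.COLOR_BGR2HSV)
pr=proj('wrist',[[.449,-.3113,.034],[.531,-.2714,.004]]); print(pr)
m=((h[:,:,1]<16)&(h[:,:,2]>90)).astype(np.uint8)
n,l,s,c=cv2.connectedComponentsWithStats(m); 
i=1+np.argmin(np.hypot(*(c[1:]-pr.mean(0)).T)+1000*(s[1:,4]<200)); print(s[i],c[i])
l=l==i; ys=np.where(l.any(1))[0]; print([(int(y),int(np.where(l[y])[0].min()),int(np.where(l[y])[0].max())) for y in ys[::6]])
to([.449,-.3113,.008],[180,0,-154.3])
E
```

```text
[ 0.4698309  -0.27006163  0.20049525] [ 1.79998056e+02  1.04225564e-02 -1.55028511e+02]
[[231.36837453 143.69927764]
 [236.20238833 212.55299714]]
[225 134  18  80 993] [234.05438066 171.94864048]
[(134, 227, 237), (140, 225, 238), (146, 226, 238), (152, 226, 239), (158, 228, 240), (164, 228, 240), (170, 228, 240), (176, 229, 240), (182, 229, 240), (188, 230, 241), (194, 230, 241), (200, 231, 241), (206, 231, 241), (212, 231, 241)]
row [ 0.0369 -0.0286  0.1924] [ 0.0002  0.     -0.012 ]
```

Emit:
{"name": "carry_out", "arguments": {
  "rows": [
    [0.009,-0.007,0.02,0,0,-0.003],
    [0.019,-0.015,0.05,0,0,-0.006],
    [0.029,-0.023,0.085,0,0,-0.01],
    [0.0367,-0.0288,0.12,0,0,-0.012],
    [0.0367,-0.0288,0.15,0,0,-0.012],
    [0.0367,-0.0288,0.175,0,0,-0.012],
    [0.0367,-0.0288,0.188,0,0,-0.012],
    [0.0367,-0.0288,0.1925,0,0,-0.012]
  ]
}}

```text
clock: 17.45
tool_pos: [0.4491, -0.3111, 0.007]
orientation: [179.9, -0.1, -154.2]
force: [-0.5, -0.1, 0.8]
opening: 0.0875
gripper_force: 0.0
```

Emit:
{"name": "carry_out", "arguments": {
  "rows": [
    [0,0,0,0,0,0],
    [0,0,0,0,0,0],
    [0,0,0,0,0,0],
    [0,0,0,0,0,0],
    [0,0,0,0,0,0],
    [0,0,0,0,0,0],
    [0,0,0,0,0,0],
    [0,0,0,0,0,0]
  ],
  "grip": -1
}}

```text
clock: 18.45
tool_pos: [0.4487, -0.3116, 0.0077]
orientation: [180.0, -0.0, -154.3]
force: [1.3, -1.5, -0.2]
opening: 0.0141
gripper_force: 30.0
```

```bash
python3 - <<'E'
from h import *
o=telemetry.get_obs(); print(o['tool_pos'],o['orientation'],o['opening'],o['gripper_force'],o['joint_pos'])
A=toolT(); A[2,3]=.25; P,r=fixpose(.15,0,.10); print(P,r); to(P,r,A)
E
```

```text
[ 0.44866563 -0.31155761  0.00766881] [ 1.79975452e+02 -1.00682734e-02 -1.54301679e+02] 0.014114327285515723 29.960689544677734 [-1.42289780e+01  2.25419307e+01 -3.01386290e+01 -2.03815177e-02
 -3.73429185e+01 -5.00564969e+01]
[0.46553701 0.02243268 0.258886  ] [-180.          -30.00072778  172.        ]
row [-0.16    0.2936 -0.0088] [-0.1536  0.508   0.5746]
```

Emit:
{"name": "carry_out", "arguments": {
  "rows": [
    [0,0,-0.01,0,0,0],
    [0,0,-0.04,0,0,0],
    [0,0,-0.08,0,0,0],
    [0,0,-0.125,0,0,0],
    [0,0,-0.17,0,0,0],
    [0,0,-0.21,0,0,0],
    [0,0,-0.235,0,0,0],
    [0,0,-0.242,0,0,0]
  ]
}}

```text
clock: 19.45
tool_pos: [0.4492, -0.3118, 0.2519]
orientation: [-179.9, 0.1, -154.3]
force: [-0.1, -0.1, -1.5]
opening: 0.0135
gripper_force: 30.0
```

Emit:
{"name": "carry_out", "arguments": {
  "rows": [
    [-0.01,0.02,-0.01,-0.01,0.02,0.03],
    [-0.03,0.055,-0.025,-0.03,0.09,0.1],
    [-0.053,0.095,-0.03,-0.05,0.17,0.19],
    [-0.076,0.138,-0.03,-0.075,0.25,0.28],
    [-0.1,0.182,-0.025,-0.1,0.33,0.37],
    [-0.124,0.226,-0.018,-0.125,0.41,0.46],
    [-0.147,0.27,-0.012,-0.145,0.48,0.54],
    [-0.16,0.2936,-0.009,-0.1536,0.508,0.5746]
  ]
}}

```text
clock: 20.45
tool_pos: [0.4653, 0.0245, 0.2567]
orientation: [-179.9, -30.3, 171.9]
force: [0.6, -0.7, -0.5]
opening: 0.0138
gripper_force: 30.0
```

Emit:
{"name": "carry_out", "arguments": {
  "rows": [
    [0,0,0,0,0,0],
    [0,0,0,0,0,0]
  ]
}}

```text
clock: 20.7
tool_pos: [0.4654, 0.0219, 0.2583]
orientation: [-180.0, -30.0, 172.0]
force: [0.5, -0.6, -0.9]
opening: 0.0137
gripper_force: 30.0
```

```bash
python3 - <<'E'
from h import *
o=telemetry.get_obs(); print(o['tool_pos'],o['orientation'],o['opening'],o['joint_pos'])
P,r=fixpose(.115,0,.03); G=to(P,r)
E
```

```text
[0.46536028 0.02189724 0.2583194 ] [-179.9655166   -30.03138909  172.01241591] 0.013709549917535908 [  16.33469832   19.09914578    1.04703623  -12.03200623  -99.52974825
 -113.38910162]
row [-0.0348  0.0006  0.0694] [-0.0007 -0.0005  0.0002]
```

Emit:
{"name": "carry_out", "arguments": {
  "rows": [
    [-0.005,0.0006,0.01,0,0,0],
    [-0.012,0.0006,0.025,0,0,0],
    [-0.02,0.0006,0.04,0,0,0],
    [-0.028,0.0006,0.055,0,0,0],
    [-0.033,0.0006,0.065,0,0,0],
    [-0.035,0.0006,0.0694,0,0,0],
    [-0.035,0.0006,0.0694,0,0,0],
    [-0.035,0.0006,0.0694,0,0,0]
  ]
}}

```text
clock: 21.7
tool_pos: [0.4618, 0.0235, 0.1817]
orientation: [180.0, -29.9, 172.0]
force: [0.6, 0.4, -2.0]
opening: 0.0135
gripper_force: 30.0
```

```bash
python3 - <<'E'
from h import *
snap('wrist','w7'); T=np.load('pics/w7.npy'); a=cv2.imread('pics/w7.png'); cv2.imwrite('pics/w7b.png',cv2.resize(a[100:310,116:396],(800,600),interpolation=cv2.INTER_CUBIC))
f=lambda p:((p-[116,100])*(800/280)).round(0).tolist()
u,v,n=axes()
print('post top corners z26',f(proj('wrist',[FOOT+x*u+y*v+z*n for z in(.026,) for x in(-.01,.01) for y in(-.017,.017)])))
print('tip',f(proj('wrist',[T[:3,3]-.09*T[:3,0]+y*T[:3,1]+(.0077-.008)*T[:3,2] for y in(-.007,.007)])))
P,r=fixpose(.115,0,.0137); G=to(P,r)
E
```

```text
post top corners z26 [[467.0, 828.0], [335.0, 828.0], [469.0, 769.0], [333.0, 769.0]]
tip [[374.0, 741.0], [433.0, 741.0]]
row [ 0.0002 -0.0006  0.0175] [0.0002 0.0012 0.0003]
```

View pics/w7b.png

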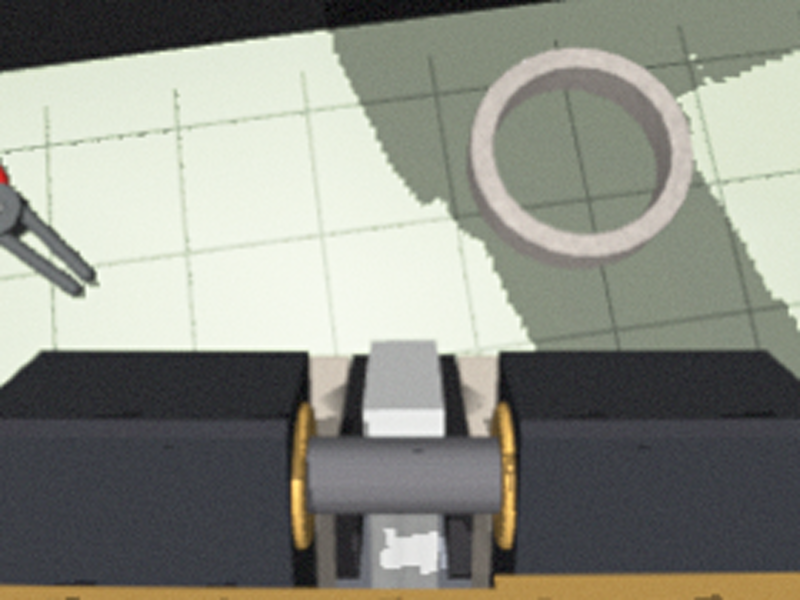

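The fingers hide the post from the wrist camera; the key's head is centred and square between them at (404,380). I'll proceed under force feedback.

Emit:
{"name": "carry_out", "arguments": {
  "rows": [
    [0,-0.0006,0.004,0,0.001,0],
    [0,-0.0006,0.009,0,0.001,0],
    [0,-0.0006,0.014,0,0.001,0],
    [0,-0.0006,0.0168,0,0.001,0],
    [0,-0.0006,0.0168,0,0.001,0],
    [0,-0.0006,0.0168,0,0.001,0]
  ]
}}

```text
clock: 22.5
tool_pos: [0.4531, 0.0241, 0.1668]
orientation: [-180.0, -30.0, 172.0]
force: [-0.1, 0.2, -1.5]
opening: 0.0134
gripper_force: 30.0
```

Emit:
{"name": "carry_out", "arguments": {
  "rows": [
    [-0.003,0,0,0,0,0],
    [-0.007,0,0,0,0,0],
    [-0.011,0,0,0,0,0],
    [-0.014,0,0,0,0,0],
    [-0.014,0,0,0,0,0]
  ]
}}

```text
clock: 23.12
tool_pos: [0.4651, 0.0223, 0.1594]
orientation: [-180.0, -30.1, 172.0]
force: [0.1, 0.1, -0.5]
opening: 0.0135
gripper_force: 30.0
```

```bash
cat >> h.py <<'E'
def st():
    o=telemetry.get_obs(); M=np.array(axes()); print('t',o['clock'],'post xyz mm',(1e3*M@(o['tool_pos']-FOOT)).round(2),'F uvn',(M@o['force']).round(1),'open',round(o['opening'],4),'ori',o['orientation'].round(2))
E
python3 - <<'E'
from h import *
st(); P,r=fixpose(.10,0,.0137); G=to(P,r)
T=toolT(); s=snap('scene','s2'); u,v,n=axes()
a=cv2.imread('pics/s2.png'); x,y=proj('scene',FOOT)[0].astype(int); cv2.imwrite('pics/s2b.png',cv2.resize(a[y-55:y+50,x-70:x+70],(800,600),interpolation=cv2.INTER_CUBIC))
E
```

```text
t 23.125 post xyz mm [100.64   0.15  13.63] F uvn [-0.3 -0.1 -0.3] open 0.0135 ori [-179.99  -30.07  171.99]
row [-0.0006  0.0002 -0.0001] [-0.0001 -0.0013 -0.0002]
```

View pics/s2b.png

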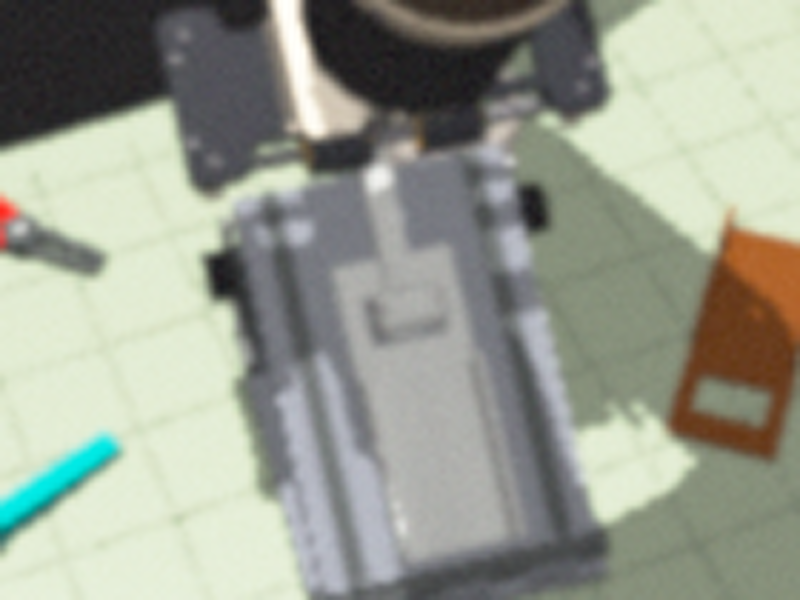

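The scene view shows the bracket hung on the post at (410,310), channel down the slope, and the key lined up above the slot at (390,230). I'll insert it now.

Emit:
{"name": "carry_out", "arguments": {
  "rows": [
    [-0.003,0,0,0,0,0],
    [-0.007,0,0,0,0,0],
    [-0.011,0,0,0,0,0],
    [-0.015,0,0,0,0,0],
    [-0.018,0,0,0,0,0],
    [-0.018,0,0,0,0,0]
  ]
}}

```text
clock: 23.92
tool_pos: [0.4805, 0.0202, 0.1504]
orientation: [-180.0, -30.1, 172.0]
force: [-0.9, -0.0, -0.8]
opening: 0.0138
gripper_force: 30.0
```

Emit:
{"name": "carry_out", "arguments": {
  "rows": [
    [-0.003,0,0,0,0,0],
    [-0.007,0,0,0,0,0],
    [-0.011,0,0,0,0,0],
    [-0.015,0,0,0,0,0],
    [-0.018,0,0,0,0,0],
    [-0.018,0,0,0,0,0]
  ]
}}

```text
clock: 24.68
tool_pos: [0.4959, 0.018, 0.1414]
orientation: [-180.0, -30.1, 172.0]
force: [0.0, 0.8, -1.0]
opening: 0.0141
gripper_force: 30.0
```

```bash
python3 -c "
from h import *
st()"
```

```text
t 24.675 post xyz mm [64.64  0.11 13.61] F uvn [-0.4 -0.8 -0.9] open 0.0141 ori [-179.99  -30.06  171.99]
```

Emit:
{"name": "carry_out", "arguments": {
  "rows": [
    [0,0,0.0005,0,0,0],
    [0,0,0.0008,0,0,0],
    [0,0,0.0008,0,0,0]
  ]
}}

```text
clock: 25.05
tool_pos: [0.4954, 0.0181, 0.141]
orientation: [180.0, -30.0, 172.0]
force: [0.6, -0.1, -0.9]
opening: 0.0142
gripper_force: 30.0
```

Emit:
{"name": "carry_out", "arguments": {
  "rows": [
    [0,0,0.0005,0,0,0],
    [0,0,0.0006,0,0,0],
    [0,0,0.0006,0,0,0]
  ]
}}

```text
clock: 25.42
tool_pos: [0.4952, 0.0182, 0.1405]
orientation: [180.0, -30.0, 172.0]
force: [0.4, -0.2, -0.7]
opening: 0.0135
gripper_force: 30.0
```

```bash
python3 -c "
from h import *
st()"
```

```text
t 25.425 post xyz mm [64.88  0.11 12.45] F uvn [-0.7  0.1 -0.4] open 0.0135 ori [180.   -30.04 172.  ]
```

Emit:
{"name": "carry_out", "arguments": {
  "rows": [
    [0,0,0.0005,0,0,0],
    [0,0,0.0006,0,0,0],
    [0,0,0.0006,0,0,0]
  ]
}}

```text
clock: 25.8
tool_pos: [0.4951, 0.0182, 0.1403]
orientation: [180.0, -30.0, 172.0]
force: [0.9, 0.9, 5.0]
opening: 0.014
gripper_force: 30.0
```

Emit:
{"name": "carry_out", "arguments": {
  "rows": [
    [0,0,0.0005,0,0,0],
    [0,0,0.0006,0,0,0],
    [0,0,0.0006,0,0,0]
  ]
}}

```text
clock: 26.18
tool_pos: [0.495, 0.0181, 0.1403]
orientation: [180.0, -30.0, 172.0]
force: [1.4, 0.6, 7.8]
opening: 0.0135
gripper_force: 30.0
```

```bash
python3 -c "
from h import *
st()"
```

```text
t 26.175 post xyz mm [64.89  0.16 12.17] F uvn [ 2.8 -0.8  7.4] open 0.0135 ori [180.   -29.98 172.03]
```

Emit:
{"name": "carry_out", "arguments": {
  "rows": [
    [-0.003,0,-0.0004,0,0,0],
    [-0.006,0,-0.0004,0,0,0],
    [-0.01,0,-0.0004,0,0,0],
    [-0.014,0,-0.0004,0,0,0],
    [-0.018,0,-0.0004,0,0,0],
    [-0.02,0,-0.0004,0,0,0],
    [-0.02,0,-0.0004,0,0,0]
  ]
}}

```text
clock: 27.05
tool_pos: [0.5121, 0.0155, 0.1304]
orientation: [-180.0, -30.0, 172.0]
force: [1.5, -0.0, 6.8]
opening: 0.0137
gripper_force: 30.0
```

Emit:
{"name": "carry_out", "arguments": {
  "rows": [
    [-0.002,0,0,0,0,0],
    [-0.004,0,0,0,0,0],
    [-0.005,0,0,0,0,0],
    [-0.005,0,0,0,0,0]
  ]
}}

```text
clock: 27.55
tool_pos: [0.5163, 0.0149, 0.1281]
orientation: [-180.0, -30.0, 172.0]
force: [-0.2, -0.7, 8.4]
opening: 0.014
gripper_force: 30.0
```

```bash
python3 -c "
from h import *
st()"
```

```text
t 27.55 post xyz mm [40.14  0.38 12.35] F uvn [4.3 0.7 7.2] open 0.014 ori [-179.97  -30.03  172.01]
```

Now the final drive in small steps.

Emit:
{"name": "carry_out", "arguments": {
  "rows": [
    [-0.001,0,0,0,0,0],
    [-0.002,0,0,0,0,0],
    [-0.003,0,0,0,0,0],
    [-0.003,0,0,0,0,0]
  ]
}}

```text
clock: 28.05
tool_pos: [0.5188, 0.0145, 0.1266]
orientation: [-180.0, -30.0, 172.0]
force: [0.3, 0.1, 7.7]
opening: 0.0136
gripper_force: 30.0
```

Emit:
{"name": "carry_out", "arguments": {
  "rows": [
    [-0.001,0,0,0,0,0],
    [-0.002,0,0,0,0,0],
    [-0.002,0,0,0,0,0]
  ]
}}

```text
clock: 28.42
tool_pos: [0.5199, 0.0144, 0.1259]
orientation: [-180.0, -30.1, 172.0]
force: [-3.0, 0.5, 11.2]
opening: 0.0138
gripper_force: 30.0
```

```bash
python3 -c "
from h import *
st()"
```

```text
t 28.425 post xyz mm [35.94  0.42 12.31] F uvn [ 8.2 -0.1  8.2] open 0.0138 ori [-179.97  -30.12  172.03]
```

Emit:
{"name": "carry_out", "arguments": {
  "rows": [
    [-0.001,0,0,0,0,0],
    [-0.0015,0,0,0,0,0],
    [-0.0015,0,0,0,0,0]
  ]
}}

```text
clock: 28.8
tool_pos: [0.52, 0.0143, 0.1259]
orientation: [-180.0, -30.2, 172.0]
force: [-5.9, 1.9, 15.8]
opening: 0.0144
gripper_force: 30.0
```

Emit:
{"name": "carry_out", "arguments": {
  "rows": [
    [-0.001,0,0,0,0,0],
    [-0.0015,0,0,0,0,0],
    [-0.0015,0,0,0,0,0]
  ]
}}

```text
clock: 29.18
tool_pos: [0.5201, 0.0143, 0.1258]
orientation: [-180.0, -30.4, 172.1]
force: [-10.3, 3.2, 20.7]
opening: 0.0139
gripper_force: 30.0
```

```bash
python3 -c "
from h import *
st()"
```

```text
t 29.175 post xyz mm [35.67  0.46 12.31] F uvn [19.5 -1.7 12.6] open 0.0139 ori [-179.97  -30.38  172.07]
```

Emit:
{"name": "carry_out", "arguments": {
  "rows": [
    [-0.001,0,0,0,0,0],
    [-0.0018,0,0,0,0,0],
    [-0.0018,0,0,0,0,0],
    [-0.0018,0,0,0,0,0]
  ]
}}

```text
clock: 29.68
tool_pos: [0.5203, 0.0142, 0.1256]
orientation: [-180.0, -30.5, 172.1]
force: [-14.4, 5.2, 25.8]
opening: 0.0136
gripper_force: 30.0
```

```bash
python3 -c "
from h import *
st()"
```

```text
t 29.675 post xyz mm [35.39  0.54 12.26] F uvn [25.8 -3.1 14.9] open 0.0136 ori [-179.96  -30.53  172.09]
```

Emit:
{"name": "carry_out", "arguments": {
  "rows": [
    [0.0015,0,-0.0004,0,0,0],
    [0.003,0,-0.0008,0,0,0],
    [0.003,0,-0.0008,0,0,0]
  ]
}}

```text
clock: 30.05
tool_pos: [0.5203, 0.0143, 0.1256]
orientation: [-180.0, -30.3, 172.0]
force: [-5.8, 1.2, 10.3]
opening: 0.014
gripper_force: 30.0
```

Emit:
{"name": "carry_out", "arguments": {
  "rows": [
    [0,0,0,0,0,0],
    [0,0,0,0,0,0],
    [0,0,0,0,0,0],
    [0,0,0,0,0,0],
    [0,0,0,0,0,0]
  ],
  "grip": 0.3
}}

```text
clock: 30.68
tool_pos: [0.5224, 0.0143, 0.1244]
orientation: [-180.0, -30.1, 172.0]
force: [-0.3, 0.1, 0.3]
opening: 0.0552
gripper_force: 0.0
```

```bash
python3 -c "
from h import *
st()"
```

```text
t 30.675 post xyz mm [32.96  0.12 12.26] F uvn [ 0.4 -0.   0.1] open 0.0552 ori [-180.    -30.05  172.  ]
```

Released. I'll retreat along the post axis, then move toward the robot and look.

Emit:
{"name": "carry_out", "arguments": {
  "rows": [
    [0,0,-0.006,0,0,0],
    [0,0,-0.02,0,0,0],
    [0,0,-0.045,0,0,0],
    [0,0,-0.075,0,0,0],
    [0,0,-0.11,0,0,0],
    [0,0,-0.14,0,0,0],
    [-0.01,0,-0.155,0,0,0],
    [-0.02,0,-0.16,0,0,0]
  ]
}}

```text
clock: 31.68
tool_pos: [0.6201, 0.0006, 0.2543]
orientation: [180.0, -29.9, 172.0]
force: [-1.0, -0.3, -0.7]
opening: 0.0565
gripper_force: 0.0
```

Emit:
{"name": "carry_out", "arguments": {
  "rows": [
    [-0.02,0,0,0,0,0],
    [-0.04,0,0,0,0,0],
    [-0.05,0,0,0,0,0],
    [-0.05,0,0,0,0,0],
    [-0.05,0,0,0,0,0]
  ]
}}

```text
clock: 32.3
tool_pos: [0.6616, -0.0052, 0.2284]
orientation: [180.0, -30.0, 172.0]
force: [0.1, -0.2, 0.0]
opening: 0.0568
gripper_force: 0.0
```

```bash
python3 - <<'E'
from h import *
st(); snap('wrist','w9'); snap('scene','s9'); u,v,n=axes()
a=cv2.imread('pics/w9.png')
f=lambda p:proj('wrist',p).round(0).tolist()
print('key head top exp',f([FOOT+.0355*u+.039*n]),'tip exp',f([FOOT-.0545*u+.005*n]),'eye ctr',f([FOOT+.005*n]))
w=np.zeros((600,800,3),np.uint8); w[:]=0
w[:384,:512]=a; b=cv2.imread('pics/s9.png'); x,y=proj('scene',FOOT)[0].astype(int); w[384:600,:288]=cv2.resize(b[y-45:y+45,x-60:x+60],(288,216)); cv2.imwrite('pics/w9b.png',w)
E
```

```text
t 32.3 post xyz mm [-3.6670e+01  8.0000e-02  1.7261e+02] F uvn [-0.1  0.2  0.1] open 0.0568 ori [180.   -30.03 172.01]
key head top exp [[257.0, 110.0]] tip exp [[257.0, 191.0]] eye ctr [[257.0, 143.0]]
```

View pics/w9b.png

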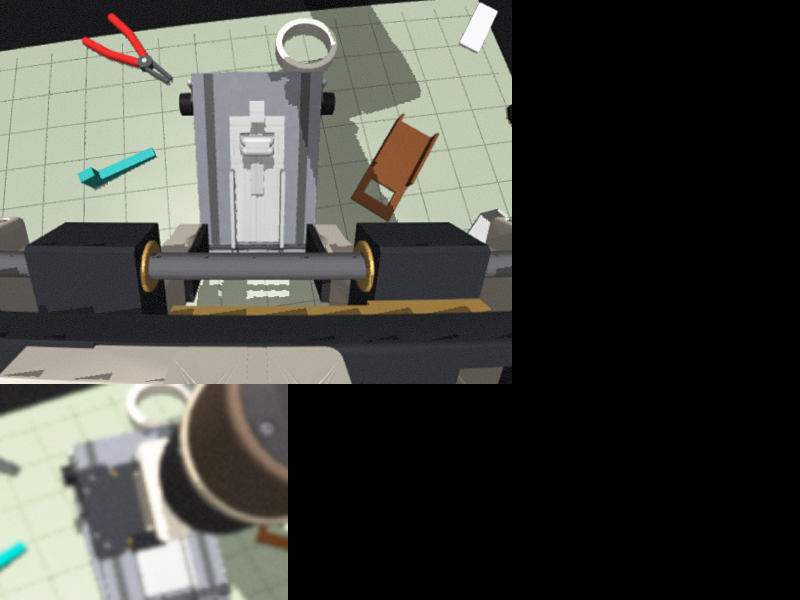

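The wrist view shows the key's head at (257,108), its body through the post at (257,145) and its tip at (257,193). These match the expected positions, the bracket lies straight on the plate, and the other parts in view look undisturbed. I'll hand in.

```bash
python3 -c "
from plant import workorder
print(workorder.close_job())"
```

```text
the job is handed in; nothing more can be done
None
```

I hung the bracket on the post, drove the key through the slot until it wedged (pushed to about 26 N), let go, and handed the job in at about 32 s; the interface gave no verdict.

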